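# Start the loose self-tapping screw in the lamp box cover

### The arm

A 6-joint arm with a two-finger parallel gripper is mounted at the origin on the work surface. World frame = base frame: x ahead of the robot, y to its left, z up, the work surface at z = 0. Lengths are in m, angles in degrees, forces in N, time in s.
With the tool pointing down it reaches from about 0.35 to 0.925 m from the base axis. Payload 6.4 kg.
Tool frame: the origin (TCP) lies midway between the tips of the shut fingers; the grasp point (between the pads) lies 19 mm behind it (arm.pinch_z is the distance from the TCP to the grasp point, in m); z points along the fingers, x is the direction in which the jaws open and shut, and the axes are right-handed (so a half turn about z gives the same grasp; the last joint's range is limited). The gripper opens to 94 mm and grips with 3 to 60 N. Pads are 16 mm wide; open, the fingers measure 119 mm over their backs; the gripper's body (75 mm by 177 mm) begins 78 mm behind the grasp point.
Start: joints at [-74.433, 14.043, 89.255, -0, 76.702, -9.975], TCP at [0.28, -0.586, 0.205] pointing down, gripper open.
Joint ranges: [-179.41, 179.41], [-58.25, 129.5], [7.25, 145.43], [-54.29, 234.29], [11.92, 165.04], [-157.13, 157.13]. Speed limits (degrees/s): [147.25, 147.25, 180, 180, 180, 180].

### API

Orientations are given as [roll, pitch, yaw] about the fixed x, y, z axes, in that order (R = Rz(yaw) Ry(pitch) Rx(roll)).
In Python, from station import arm, eyes, order gives the robot as it stands.
- The arm moves only by the shell command python3 -m creep 'ROWS'. ROWS is JSON, one flat list of numbers, 7 for each row, row after row: the shift along the tool's x, y, z in m, then the turn, a rotation vector about the tool's x, y, z in rad, then the finger opening in m, from 0 to 0.094. A call has 1 to 20 rows; each row shifts and turns the commanded pose from where the row before left it, along the tool's axes as they then stand; what a row does not reach is not made up. A row lasts 1/12 s, in which the tool goes at most 41.7 mm and 7.16 degrees, less where a joint would pass 70% of its speed; a pose out of reach is approached as far as the arm can. A call is refused whole if a number of a shift passes 0.0417 or a number of a turn 0.125, either way. A call with a gripper value outside its range is refused whole. The fingers move at their own pace and stop on an object; the grip force is fixed at half the most. Time passes only in rows, so rows that do not move let the fingers close. It gives the time, the measured TCP pose, the force and the opening at its end, in the units of the state.
- arm.observe(): the state, without advancing time (a new reading comes with each control period).
- eyes.grab_frame(name): name is "scene" or "top" or "wrist"; returns (picture, depth): 420x560x3 uint8, red, green, blue; 420x560 float32, m along the optical axis (not along the pixel's ray), 0 where there is no reading.
- eyes.get_calibration(name): a dict with "mtx" (3x3 intrinsics, pixels), "dist_coeffs" ([k1, k2, p1, p2, k3] as OpenCV has them; the pictures are not rectified), "R" (3x3) and "t" (3): a world point X has camera coordinates R X + t. Camera axes: x right, y down, z forward; pixel columns grow to the right and rows downward; lengths in m; the calibration is good to about 2 mm. A picture is of the moment at which its call begins: read the wrist's pose just before it. get_calibration takes no time and is no camera call; for the wrist camera it gives the pose at the moment of the call.
- order.finish_job(): hands the job in, once; it reports no verdict.
The state is a dict: "time_s": time; "qpos": joint angles; "joint_vel": joint speeds; "effort": joint torques, N m; "position": TCP position; "tool_rot": TCP orientation; "contact_force": force on the tool from outside, world axes, zero at the start; "torque": the same for the moment, N m; "grip_width": finger opening in m.
Only numpy, scipy, OpenCV 4.12 (cv2) and the standard library are available. Lean on these libraries where they do the work, as an engineer would, in place of code of your own. Each camera call takes 0.05 s, during which the arm holds its last target. There are 200 camera calls.

### The job

Three of the four dark wing-headed self-tapping screws in the cover of the grey lamp supply box are already home; the fourth still stands up in its hole. Grip the standing screw by its wing and turn it about a quarter turn clockwise (seen from above), pressing down firmly before and all the while you turn so that it sinks about 5 mm and cuts its first thread, then let go. Turning it without pressing only reams the hole out.

Things in the scene. Friction and masses are not known exactly. Their poses are not given: they have to be found in the camera images.
- lampbox: fixed flat grey box 190 (x) by 250 (y) by 60 mm high, aluminium cover; origin at the centre of its underside, z up. Four like screws sit in the cover at x = +-60, y = +-85 mm of this frame; which one stands up varies. The standing one's flange is 22 mm clear of the cover on a bright steel shank; the home ones' flanges lie on the cover, wing tops 21 mm lower. A round dish lies mid-cover.
- wing (a point): grip point of the standing screw: on its axis, in its wing, 110 mm above the bench at the start; sinks and turns with it. Wing: dark upright bar 13 mm thick (point's y), 41 long (point's x, rounded ends), 32 high, from 22 mm below this point to 10 mm above it. Below it a round flange 34 mm across, 6 thick, its top 22 mm below this point; fingertips may rest on it. z up along the axis.
- screw_feed (a joint): how far the standing screw has sunk, m: 0 at the start, grows downwards, stop at 0.012. Yields only to a push above about 8 N, stays where left. Unturned it sinks 2 mm at that push; each radian of clockwise turn lets it sink 2 mm more (5 mm at a quarter turn). Deeper, it presses on uncut metal that gives like a spring, 1 mm per further 6 N. Turning alone does not make it sink.
- screw_turn (a joint): how far the standing screw has been turned, rad: 0 at the start, grows clockwise seen from above; free from -0.3 to 2.2, resisted by a steady 0.08 N m, stays where it is left.

How it is judged (in metres and radians):
At the end, for the whole second after the job is handed in: The standing screw has been turned clockwise by at least 60 degrees (1.05 rad), has sunk at least 4 mm, and is at rest (value of joint screw_turn above 1.05 rad and value of joint screw_feed above 0.004 m and velocity of joint screw_turn between -0.05 and 0.05 rad/s); the robot touches nothing.
It fails at once if the screw is turned without being pressed in: more than 0.5 rad while sunk less than 1.2 mm, or more than 0.9 rad while sunk less than 2.4 mm ((value of joint screw_turn above 0.5 rad and value of joint screw_feed below 0.0012 m) or (value of joint screw_turn above 0.9 rad and value of joint screw_feed below 0.0024 m)).
It also fails if it takes over 34 s, if anything falls off the work surface, if the arm or the gripper's body presses on something with over 40 N, if the wrist force passes 120 N, or if a joint passes its speed limit or range.

## Working session

There is one attempt and no reset: what is moved stays moved. The work goes in short steps, Python scripts to look and compute and a shell command to move; the robot and the scene stay as the last step left them, time stands still between calls to the robot, and variables do not carry over. Pictures are saved under pics/ and viewed, about 8 in all and at most 12, crops included, and the job is handed in when it is done.

```bash
mkdir -p pics; python3 - <<'E'
from station import arm, eyes, order
import cv2,numpy as np
print(arm.observe(), arm.pinch_z)
for n in("scene","top"):
    p,d=eyes.grab_frame(n); cv2.imwrite(f"pics/{n}0.png",p[:,:,::-1]); np.save(f"pics/{n}0.npy",d)
E
```

```text
{'time_s': 0.0, 'qpos': array([-7.44320708e+01,  1.40821453e+01,  8.93232008e+01,  2.46434638e-04,
        7.67006336e+01, -9.97640542e+00]), 'joint_vel': array([0.03170554, 0.00922497, 0.00361295, 0.04890957, 0.0213946 ,
       0.01518487]), 'effort': array([ 1.76634503e-04, -4.15841603e+01, -3.14601088e+01,  6.84419624e-02,
        3.32414336e-02, -1.51284089e-04]), 'position': array([ 0.28012096, -0.58589535,  0.20438343]), 'tool_rot': array([-1.79981404e+02,  1.04335674e-01, -6.44557054e+01]), 'contact_force': array([0.50257963, 0.47176512, 0.37747518]), 'torque': array([0.00897258, 0.00520252, 0.03005501]), 'grip_width': 0.09441840794548138} 0.0188
```

View pics/top0.png

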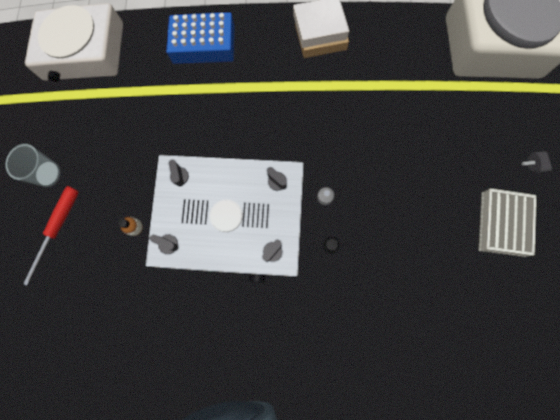

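The box is centred near (225,215), with screws at about (178,173), (277,180), (167,243) and (272,251). Next I'll get heights from the depth and an enlarged crop.

```bash
cat > h.py <<'E'
import cv2,numpy as np
from station import arm, eyes, order
def world(n,d,cal=None):
    c=cal or eyes.get_calibration(n); K=np.array(c["mtx"]);D=np.array(c["dist_coeffs"])
    v,u=np.mgrid[:420,:560]
    q=cv2.undistortPoints(np.stack([u,v],-1).reshape(-1,1,2).astype(float),K,D).reshape(420,560,2)
    P=np.dstack([q*d[...,None],d]); P=(P-np.array(c["t"]))@np.array(c["R"])
    P[d==0]=np.nan; return P
E
python3 - <<'E'
from h import *
d=np.load("pics/top0.npy");W=world("top",d);z=W[...,2]
for u,v in[(178,173),(277,180),(167,243),(272,251)]:
    s=np.s_[v-18:v+19,u-22:u+23]; zz=z[s]; m=zz>0.085
    print(u,v,np.nanmax(zz).round(4),m.sum(), np.nanmedian(W[s][m],0).round(4) if m.any() else '')
for u,v in[(162,160),(300,165),(297,270),(150,262),(225,230)]: print(u,v,W[v,u].round(4))
im=cv2.imread("pics/top0.png")[145:285,135:315]; cv2.imwrite("pics/crop0.png",cv2.resize(im,None,fx=4,fy=4,interpolation=2))
E
```

```text
178 173 0.103 220 [0.6013 0.1782 0.1001]
277 180 0.1031 225 [0.5889 0.0109 0.0999]
167 243 0.124 394 [0.4828 0.1865 0.1136]
272 251 0.104 215 [0.4707 0.0198 0.1   ]
162 160 [0.6337 0.2127 0.0616]
300 165 [ 0.6194 -0.0294  0.0615]
297 270 [ 0.4421 -0.0219  0.0017]
150 262 [0.4556 0.2273 0.0578]
225 230 [0.5067 0.0968 0.0739]
```

View pics/crop0.png

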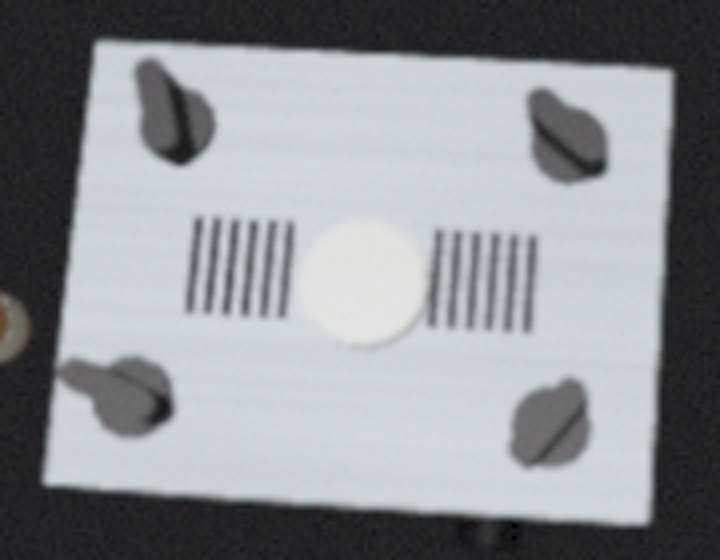

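View pics/scene0.png

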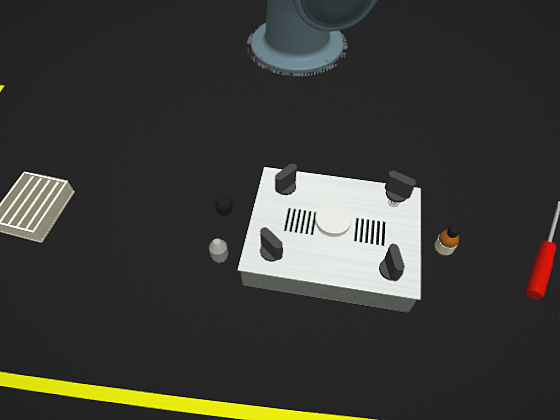

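The standing screw is at lower left in the top view, around (167,243). The bright shank at (393,203) in the scene view confirms it. Next is the wing axis and heading from the points above 105 mm in both depth maps.

```bash
python3 - <<'E'
from h import *
for n in("top","scene"):
    W=world(n,np.load(f"pics/{n}0.npy")).reshape(-1,3)
    for lo in(.100,.112,.116):
        m=(abs(W[:,0]-.48)<.05)&(abs(W[:,1]-.185)<.05)&(W[:,2]>lo)&(W[:,2]<.13); P=W[m]
        r=cv2.minAreaRect(P[:,:2].astype(np.float32)*1000); e,v=np.linalg.eigh(np.cov(P[:,:2].T))
        print(n,lo,m.sum(),P.mean(0).round(4),[np.round(x,1) for x in r],"dir",np.degrees(np.arctan2(v[1,1],v[0,1])).round(1))
o=arm.observe();print(o["position"],o["tool_rot"])
E
```

```text
top 0.1 216 [0.4829 0.1867 0.1198] [array([483.8, 188.9]), array([40.4, 11.9]), np.float64(65.6)] dir 65.7
top 0.112 198 [0.4832 0.1878 0.121 ] [array([483.8, 188.9]), array([40.4, 11.9]), np.float64(65.9)] dir 65.7
top 0.116 190 [0.4834 0.1883 0.1213] [array([483.7, 189. ]), array([40.4, 11.8]), np.float64(65.6)] dir 65.7
scene 0.1 452 [0.4871 0.1872 0.1143] [array([484.2, 188. ]), array([41.1, 15.6]), np.float64(65.3)] dir 64.6
scene 0.112 296 [0.4859 0.1877 0.1187] [array([484.2, 188. ]), array([41. , 15.5]), np.float64(65.4)] dir 64.1
scene 0.116 240 [0.4849 0.1877 0.1197] [array([484. , 188.2]), array([41. , 15.4]), np.float64(62.7)] dir 64.2
[ 0.28014285 -0.58597554  0.20450061] [-1.79984125e+02  9.19384564e-02 -6.44591827e+01]
```

Screw axis is about (0.484, 0.1885) with the wing heading about 65.5°, so the jaws need yaw -24.5° (q6 goes from about 46° to 136°, within range). Travelling above it at the current height.

```bash
python3 -m creep '[-0.0305,-0.0259,0,0,0,0,0.094,-0.0305,-0.0259,0,0,0,0,0.094,-0.0305,-0.0259,0,0,0,0,0.094,-0.0305,-0.0259,0,0,0,0,0.094,-0.0305,-0.0259,0,0,0,0,0.094,-0.0305,-0.0259,0,0,0,0,0.094,-0.0305,-0.0259,0,0,0,0,0.094,-0.0305,-0.0259,0,0,0,0,0.094,-0.0305,-0.0259,0,0,0,0,0.094,-0.0305,-0.0259,0,0,0,0,0.094,-0.0305,-0.0259,0,0,0,0,0.094,-0.0305,-0.0259,0,0,0,0,0.094,-0.0305,-0.0259,0,0,0,0,0.094,-0.0305,-0.0259,0,0,0,0,0.094,-0.0305,-0.0259,0,0,0,0,0.094,-0.0305,-0.0259,0,0,0,0,0.094,-0.0305,-0.0259,0,0,0,0,0.094,-0.0305,-0.0259,0,0,0,0,0.094,-0.0305,-0.0259,0,0,0,0,0.094,-0.0305,-0.0259,0,0,0,0,0.094]'
python3 -m creep '[0,0,0,0,0,-0.1163,0.094,0,0,0,0,0,-0.1163,0.094,0,0,0,0,0,-0.1163,0.094,0,0,0,0,0,-0.1163,0.094,0,0,0,0,0,-0.1163,0.094,0,0,0,0,0,-0.1163,0.094,0,0,0,0,0,0,0.094,0,0,0,0,0,0,0.094]'
python3 - <<'E'
from h import *
c=eyes.get_calibration("wrist");p,d=eyes.grab_frame("wrist");cv2.imwrite("pics/w1.png",p[:,:,::-1])
o=arm.observe();print(o["time_s"],o["position"],o["tool_rot"],o["qpos"],o["contact_force"])
W=world("wrist",d,c).reshape(-1,3)
for lo in(.112,.116):
    m=(abs(W[:,0]-.484)<.04)&(abs(W[:,1]-.188)<.04)&(W[:,2]>lo)&(W[:,2]<.13); P=W[m]
    if len(P)>5: print(len(P),P.mean(0).round(4),cv2.minAreaRect(P[:,:2].astype(np.float32)*1000))
E
```

```text
time_s: 1.77
position: [0.4844, 0.1895, 0.2051]
tool_rot: [180.0, -0.0, -64.4]
contact_force: [0.2, -1.3, 0.9]
grip_width: 0.0942
time_s: 2.43
position: [0.4844, 0.1872, 0.2051]
tool_rot: [180.0, 0.0, -24.6]
contact_force: [-0.2, 0.5, 0.5]
grip_width: 0.0941
2.4833 [0.48443585 0.18721138 0.20520436] [ 1.79985102e+02  2.47769642e-02 -2.46379094e+01] [ 8.60685655e+00 -3.64606233e+00  1.08221543e+02  1.16102446e-03
  7.54534084e+01  3.32444708e+01] [ 0.19001827 -0.40008465 -1.16388963]
581 [0.4841 0.1882 0.1191] ((483.8524169921875, 187.53347778320312), (40.5641975402832, 12.210883140563965), 65.20345306396484)
568 [0.484  0.1878 0.1192] ((483.8911437988281, 187.49940490722656), (40.52034378051758, 12.209931373596191), 65.02784729003906)
```

View pics/w1.png

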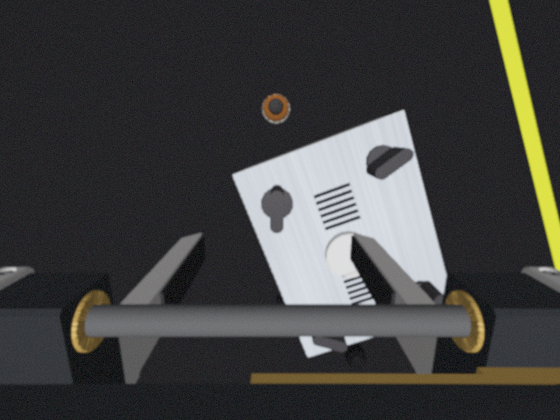

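The wrist view shows the wing upright at (277,210), centred between the fingers (about 190 to 365) and parallel to the pads. Offset is under 1 mm. Descending to just above the flange and closing.

```bash
python3 -m creep '[0,0,0.025,0,0,0,0.094,0,0,0.025,0,0,0,0.094,0,0,0.025,0,0,0,0.094,0,0,0.02,0,0,0,0.094,0,0,0.01,0,0,0,0.094,0,0,0.005,0,0,0,0.094,0,0,0.003,0,0,0,0.094,0,0,0,0,0,0,0.094]'
python3 -m creep '[0,0,0,0,0,0,0.0,0,0,0,0,0,0,0.0,0,0,0,0,0,0,0.0,0,0,0,0,0,0,0.0,0,0,0,0,0,0,0.0,0,0,0,0,0,0,0.0,0,0,0,0,0,0,0.0,0,0,0,0,0,0,0.0,0,0,0,0,0,0,0.0,0,0,0,0,0,0,0.0,0,0,0,0,0,0,0.0,0,0,0,0,0,0,0.0]'
```

```text
time_s: 3.15
position: [0.4851, 0.1873, 0.0929]
tool_rot: [-180.0, -0.0, -24.5]
contact_force: [0.1, 0.2, 0.0]
grip_width: 0.0943
time_s: 4.15
position: [0.4846, 0.1873, 0.0924]
tool_rot: [180.0, 0.0, -24.5]
contact_force: [-0.9, -0.7, -0.6]
grip_width: 0.0172
```

```bash
python3 -m creep '[0,0,0,0,0,0,0.0,0,0,0,0,0,0,0.0,0,0,0,0,0,0,0.0,0,0,0,0,0,0,0.0]'
python3 -m creep '[0,0,0.001,0,0,0,0.0,0,0,0.001,0,0,0,0.0,0,0,0.001,0,0,0,0.0,0,0,0.001,0,0,0,0.0,0,0,0,0,0,0,0.0,0,0,0,0,0,0,0.0]'
```

```text
time_s: 4.48
position: [0.4838, 0.1876, 0.0924]
tool_rot: [180.0, 0.1, -24.5]
contact_force: [-6.2, 2.2, 3.4]
grip_width: 0.013
time_s: 4.98
position: [0.4839, 0.1876, 0.0891]
tool_rot: [180.0, 0.1, -24.5]
contact_force: [-7.0, 2.1, 9.5]
grip_width: 0.0125
```

```bash
python3 -m creep '[0,0,0.001,0,0,0,0.0,0,0,0.001,0,0,0,0.0,0,0,0.001,0,0,0,0.0,0,0,0,0,0,0,0.0,0,0,0,0,0,0,0.0]'
```

```text
time_s: 5.4
position: [0.484, 0.1877, 0.0874]
tool_rot: [179.9, 0.2, -24.5]
contact_force: [-10.9, 1.8, 17.2]
grip_width: 0.0131
```

```bash
python3 -m creep '[-0.001,0,0.001,0,0,0,0.0,0,0,0.001,0,0,0,0.0,0,0,0,0,0,0,0.0,0,0,0,0,0,0,0.0]'
python3 -m creep '[0,0,0.0002,0,0,0.08,0.0,0,0,0.0002,0,0,0.08,0.0,0,0,0.0002,0,0,0.08,0.0,0,0,0.0002,0,0,0.08,0.0,0,0,0.0002,0,0,0.08,0.0,0,0,0,0,0,0,0.0]'
```

```text
time_s: 5.73
position: [0.484, 0.1878, 0.0865]
tool_rot: [179.9, 0.0, -24.5]
contact_force: [-11.0, -0.9, 22.1]
grip_width: 0.0129
time_s: 6.23
position: [0.4841, 0.1878, 0.0859]
tool_rot: [179.9, 0.0, -47.5]
contact_force: [-12.7, -2.3, 23.5]
grip_width: 0.0127
```

```bash
python3 -m creep '[-0.0007,0.0007,0.0002,0,0,0.08,0.0,0,0,0.0002,0,0,0.08,0.0,0,0,0.0002,0,0,0.08,0.0,0,0,0.0002,0,0,0.08,0.0,0,0,0.0002,0,0,0.08,0.0,0,0,0.0002,0,0,0.08,0.0,0,0,0,0,0,0,0.0]'
```

```text
time_s: 6.82
position: [0.484, 0.1877, 0.085]
tool_rot: [-179.9, -0.1, -75.0]
contact_force: [-10.7, -1.8, 23.8]
grip_width: 0.0126
```

```bash
python3 -m creep '[0,0,0.0002,0,0,0.08,0.0,0,0,0.0002,0,0,0.08,0.0,0,0,0.0002,0,0,0.08,0.0,0,0,0.0002,0,0,0.08,0.0,0,0,0.0002,0,0,0.08,0.0,0,0,0.0002,0,0,0.08,0.0,0,0,0.0002,0,0,0.08,0.0,0,0,0.0002,0,0,0.08,0.0,0,0,0.0002,0,0,0.08,0.0,0,0,0,0,0,0,0.0,0,0,0,0,0,0,0.0]'
python3 - <<'E'
from h import *
p,d=eyes.grab_frame("scene");cv2.imwrite("pics/s2.png",cv2.resize(p[120:300,300:480,::-1],None,fx=3.3,fy=3.3,interpolation=2))
E
```

```text
time_s: 7.73
position: [0.484, 0.1876, 0.0834]
tool_rot: [-179.9, -0.0, -116.1]
contact_force: [-11.1, -2.0, 25.0]
grip_width: 0.0126
```

View pics/s2.png

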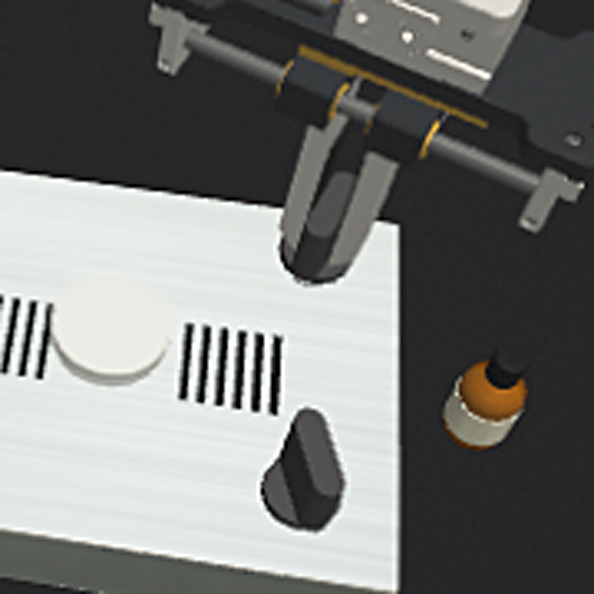

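The wing turned with the fingers (yaw -24.5° to -116°), and the flange at (315,270) is lower with little shank showing. Easing the pressure, opening and backing off upward.

```bash
python3 -m creep '[0,0,-0.001,0,0,0,0.0,0,0,-0.001,0,0,0,0.0,0,0,0,0,0,0,0.0,0,0,0,0,0,0,0.06,0,0,0,0,0,0,0.06,0,0,0,0,0,0,0.06,0,0,0,0,0,0,0.06,0,0,0,0,0,0,0.06,0,0,0,0,0,0,0.06,0,0,0,0,0,0,0.06,0,0,0,0,0,0,0.06]'
python3 -m creep '[0,0,-0.003,0,0,0,0.06,0,0,-0.01,0,0,0,0.06,0,0,-0.02,0,0,0,0.06,0,0,-0.025,0,0,0,0.06,0,0,-0.025,0,0,0,0.06,0,0,-0.025,0,0,0,0.06,0,0,-0.015,0,0,0,0.06,0,0,0,0,0,0,0.06,0,0,0,0,0,0,0.06,0,0,0,0,0,0,0.06]'
python3 - <<'E'
from h import *
p,d=eyes.grab_frame("scene");cv2.imwrite("pics/s3.png",cv2.resize(p[120:300,300:480,::-1],None,fx=3.3,fy=3.3,interpolation=2))
c=eyes.get_calibration("wrist");_,dw=eyes.grab_frame("wrist")
_,dt=eyes.grab_frame("top")
print(arm.observe()["contact_force"])
for n,W in(("scene",world("scene",d)),("wrist",world("wrist",dw,c)),("top",world("top",dt))):
    W=W.reshape(-1,3);m=(abs(W[:,0]-.484)<.03)&(abs(W[:,1]-.188)<.03)&(W[:,2]>.107)&(W[:,2]<.13);P=W[m]
    if len(P)>5: print(n,len(P),np.percentile(P[:,2],[50,90]),cv2.minAreaRect(P[:,:2].astype(np.float32)*1000))
E
```

```text
time_s: 8.7
position: [0.4826, 0.1877, 0.0812]
tool_rot: [180.0, -0.0, -116.1]
contact_force: [0.1, -0.0, 0.5]
grip_width: 0.0595
time_s: 9.53
position: [0.482, 0.1876, 0.2034]
tool_rot: [179.9, -0.1, -116.2]
contact_force: [-0.1, 0.1, -0.6]
grip_width: 0.0599
[-0.47580949  0.27175939 -0.29150373]
scene 227 [0.11334528 0.11461424] ((484.5574645996094, 187.85179138183594), (13.131002426147461, 41.96562957763672), 59.25188064575195)
wrist 558 [0.11248923 0.11332076] ((483.530029296875, 186.9446563720703), (12.922341346740723, 41.183345794677734), 59.272186279296875)
```

View pics/s3.png

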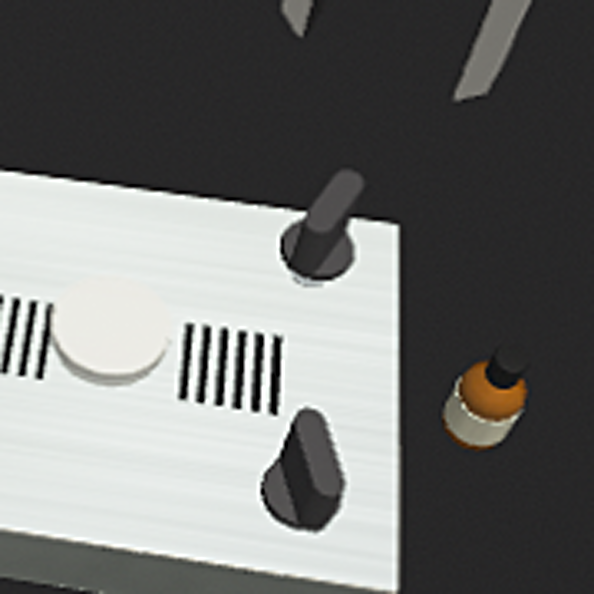

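The screw sits lower and turned, with the fingers well clear. Handing in.

```bash
python3 -c "
from station import order
print(order.finish_job())"
```

```text
the job is handed in; nothing more can be done
None
```

The standing screw was pressed in, turned just over a quarter turn clockwise and released, and I handed the job in after about 9.7 s. No verdict was reported.

I gripped the wing with the fingertips close above the flange and pressed down to about 22 N before turning. The last reading during the turn was 25 N. I then eased off, opened the fingers and lifted about 12 cm clear.

**Turn:** the tool turned 91.6° clockwise. The wing's heading in the depth pictures changed by about 96°. Both are well above the 60° needed.

**Depth:** the wing top dropped from about 119.5 mm to 113 mm, so the screw sank about 6.5 mm against the 4 mm needed.

**Clear of contact:** the force reading was back to about zero.

**Odd results:**
- A sideways force of about 11 N (up to 13 N) stayed throughout the pressing. Two small 1 mm shifts did not remove it.
- My last look through the top camera returned no usable points on the wing, so the final depth and turn rest on the scene and wrist cameras, which agreed.

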